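# Load the sample shuttle and uncouple its tongue from the drive ball

## Task

Stand the lidded seed cup upright in the middle of the narrow round pedestal on the shuttle's carriage and let go of it. Then uncouple the shuttle: pull the spring latch on the coupler sideways by its upright tab until it clears the ball, lift the tongue about 6 cm up off the ball, and finish while still holding the tongue raised, with the cup still standing on its pedestal. Leave the other things on the worktop where they are.

Things in the scene. Friction and masses are not known exactly. Their poses are not given: they have to be found in the camera images.
- cup_mid (a point): Centre (half-way up) of the loose sample cup: clear cup full of pale seeds with a broad screw lid, the only seed cup standing by itself on the free front part of the worktop. 73 mm high, so its foot is 36 mm below this point; lid 62 mm across at the top, body about 50 mm; 60 to 120 g. z axis up through the lid. Grasp it across the lid or the body.
- shuttle: Fixed sample shuttle: grey base plate 86 mm (its x) by 310 mm (its y), 12 mm thick, lying on the worktop; origin at worktop height, 5 mm off the plate's middle. Its +y axis runs along the plate from the ball end (y = -110 mm) to the carriage end (y = +110 mm); its -x axis is the side toward the robot and the way the latch pulls; z up. It stands turned by up to about 0.3 rad.
- seat (a point): Centre of the flat top of the narrow white pedestal on the carriage: a disc 40 mm across, 80 mm above the worktop. Axes as the shuttle's. Fixed to the shuttle, at its (0, 110, 80) mm.
- ball (a point): Top of the steel ball head (30 mm across, flat underside) on its neck and dark block, 66 mm above the worktop, at the shuttle's (0, -110, 66) mm. The coupler sits over it.
- coupler_top (a point): Middle of the top face of the aluminium coupler housing (44 x 46 mm) at the free end of the tongue, straight above the ball when coupled (82 mm above the worktop). The tongue is a 24 mm wide steel bar, with coupler and latch 0.3 kg; its axes equal the shuttle's when coupled.
- latch_tab (a point): Middle of the latch's upright grey tab, the grip for both pulling and lifting: 14 mm thick along the shuttle's x, 26 mm wide along its y, 42 mm high (21 mm above and below this point), standing beside the coupler's top, 30 mm to the -x side of its middle; 105 mm above the worktop when coupled. The coupler's top face is 23 mm below this point. Room for fingers on both of its broad faces (+x and -x). Axes as the tongue's.
- latch (a joint): Pull of the latch along the shuttle's -x, in m: 0 shut (its pawl is hooked under the ball head and the tongue cannot rise), 0.014 fully pulled to the stop. The pawl clears the ball from about 0.008. The spring needs about 3 N to start and 7 N at the stop and shuts the latch again when it is let go.
- tongue (a joint): Angle of the tongue about its hinge, in rad: 0 down on the ball, grows as the coupler end rises (stop at 0.8). The hinge axis lies along the shuttle's x through its point (y = +60 mm, z = 68 mm), 170 mm from the coupler's middle, so 0.35 rad lifts the coupler by about 60 mm. It swings freely and falls back when let go.
- bottle: Bystander: reagent bottle with screw cap, 56 mm across, 101 mm high, loose; origin under its centre.
- trough: Bystander: white reservoir 77 x 51 x 56 mm, loose; origin under its centre.
- timer: Bystander: bench timer 66 x 66 x 19 mm, loose; origin under its centre.
- apple: Bystander: apple, about 74 mm, loose; origin at its underside.
Things that resemble listed ones, but are neither listed nor needed, are in the scene too. Leave any pink look-alike of the part that bears cup_mid alone.

How it is judged:
By the outcome, as a careful person would: the job done as asked, in the order asked, and still so for the second after the job is handed in, while the arm keeps its last pose, push and grip.
It also fails if it takes over 45 s, if anything falls off the work surface, if the arm or the gripper's body presses on something with over 40 N, if the wrist force passes 120 N, or if a joint passes its speed limit or range.

## Robot

A 7-joint arm with a two-finger parallel gripper is mounted at the origin on a cart in front of the work surface, level with it; the furniture and walls round the work are solid. World frame = base frame: x ahead of the robot, y to its left, z up, the work surface at z = 0. Lengths are in m, angles in rad, forces in N, time in s.
With the tool pointing down it reaches from about 0.425 to 0.875 m from the base axis. Payload 4.7 kg.
Tool frame: the origin (TCP) lies at the very end of the fingers, on their centre line; the grasp point (between the pads) lies 19 mm behind it; x points along the fingers, z is the direction in which the jaws open and shut, and the axes are right-handed (so a half turn about x gives the same grasp; the last joint's range is limited). The gripper opens to 87 mm and grips with 3 to 60 N. Pads are 19 mm wide; open, the fingers measure 117 mm over their backs; the gripper's body (75 mm by 190 mm) begins 51 mm behind the grasp point.
Start: joints at [1.187, 0.321, -0.07, 1.45, 0.023, 1.371, -0.057], TCP at [0.252, -0.599, 0.223] pointing down, gripper open.
Joint ranges: [-2.86, 2.86], [-0.3, 2.09], [-1.38, 1.24], [0.06, 2.45], [-1.56, 4.7], [0.09, 2.05], [-2.69, 2.69]. Speed limits (rad/s): [2.57, 2.57, 3.14, 3.14, 3.14, 3.14, 3.14].

## Interface

Orientations are given as a rotation vector (axis times angle).
In Python, from bench import telemetry, viewer, workorder gives the robot as it stands.
- The arm moves only by the shell command python3 -m creep 'ROWS' [FORCE]. ROWS is JSON, a list of rows, each an object of numbers: "fingers": the opening, from 0 (shut) to 1 (fully open); "x", "y", "z": the shift along the tool's x, y, z in units of 40 mm (1.0 is 40 mm); "twist": the turn about the tool's x in units of 5 degrees (1.0 is 5 degrees). In form: [{"fingers": .., "x": .., "y": .., "z": .., "twist": ..}, ...]. A call has 1 to 20 rows; each row is the pose to reach, as a shift and turn from the pose commanded when the call began, along the tool's axes at that moment; what a row does not reach only later rows make up. A row lasts 1/12 s, in which the tool goes at most 41.7 mm and 7.16 degrees, less where a joint would pass 70% of its speed; a pose out of reach is approached as far as the arm can. A call with a gripper value outside its range is refused whole. The fingers move at their own pace and stop on an object; FORCE is the grip in N (left out, the last holds). Time passes only in rows, so rows that repeat a pose let the fingers close. It gives the time, the measured TCP pose, the force and the opening at its end, in the units of the state.
- telemetry.get_state(): the state, without advancing time (a new reading comes with each control period).
- viewer.get_image(name): name is "scene" or "top"; returns a dict with "pixels" (400x640x3 uint8, red, green, blue), "z_map" (400x640 float32, m along the optical axis (not along the pixel's ray), 0 where there is no reading), "K" (3x3 intrinsics, pixels), "xyz" and "attitude" of the camera in the world. Camera axes: x right, y up, looking along -z (the intrinsics and any distortion apply to the point x, -y, -z); pixel columns grow to the right and rows downward; lengths in m; the calibration is good to about 2 mm. A picture is of the moment at which its call begins.
- workorder.close_job(): hands the job in, once; it reports no verdict.
The state is a dict: "time": time; "joint_positions": joint angles; "qd": joint speeds; "joint_torque": joint torques, N m; "position": TCP position; "tool_rot": TCP orientation; "ft_force": force on the tool from outside, world axes, zero at the start; "torque": the same for the moment, N m; "grip_width": opening from 0.0 (shut) to 1.0 (fully open).
Only numpy, scipy, OpenCV 4.12 (cv2) and the standard library are available. Lean on these libraries where they do the work, as an engineer would, in place of code of your own. Each camera call takes 0.05 s, during which the arm holds its last target.

## Working session

There is one attempt and no reset: what is moved stays moved. The work goes in short steps, Python scripts to look and compute and a shell command to move; the robot and the scene stay as the last step left them, time stands still between calls to the robot, and variables do not carry over. Pictures are saved under pics/ and viewed, and the job is handed in when it is done.

```bash
ls; mkdir -p pics; python3 - <<'E'
from bench import telemetry, viewer
import cv2
s=telemetry.get_state(); print(s)
for n in ("scene","top"):
    d=viewer.get_image(n); cv2.imwrite(f"pics/{n}0.png",d["pixels"][:,:,::-1]); print(n,d["K"],d["xyz"],d["attitude"],[k for k in d])
E
```

```text
pics
{'time': 0.0, 'joint_positions': array([ 1.18710032,  0.32181744, -0.07005594,  1.45168347,  0.02263053,
        1.3708355 , -0.05693868]), 'qd': array([ 1.20267848e-03, -5.85395655e-04, -1.41843379e-03, -4.08284656e-05,
       -1.45680537e-03, -7.91107529e-05,  2.57804682e-04]), 'joint_torque': array([ 8.43800026e-04, -4.91284418e+01, -4.03367048e-01, -3.12529171e+01,
       -6.37397985e-02,  4.38465143e-02,  1.52259645e-04]), 'position': array([ 0.25150645, -0.59874993,  0.22146069]), 'tool_rot': array([ 0.91242295,  1.37326511, -0.91083537]), 'ft_force': array([ 0.19267034,  0.861489  , -0.66110849]), 'torque': array([ 0.00707572, -0.02288981, -0.03752731]), 'grip_width': 0.9978158869345554}
scene [[365.08127065   0.         318.51628509]
 [  0.         365.08127065 193.18590285]
 [  0.           0.           1.        ]] [-0.0717424   0.71993057  0.62686234] [ 0.43952641 -1.28538355 -2.19010131] ['pixels', 'z_map', 'K', 'xyz', 'attitude']
top [[399.4717469    0.         318.43817793]
 [  0.         399.4717469  200.8084342 ]
 [  0.           0.           1.        ]] [ 0.45031567 -0.04321411  1.04136765] [ 0.08765071 -0.02742262 -1.58027697] ['pixels', 'z_map', 'K', 'xyz', 'attitude']
```

View pics/scene0.png

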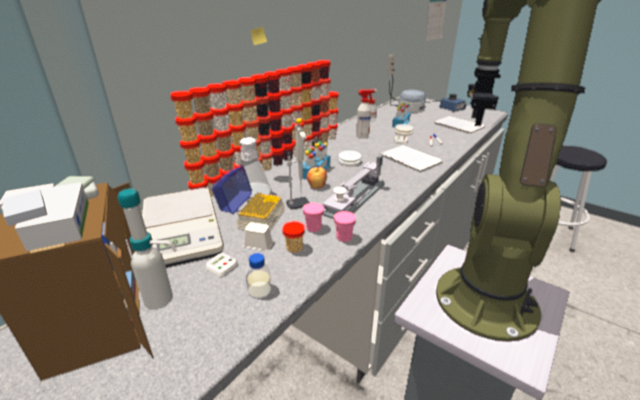

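View pics/top0.png

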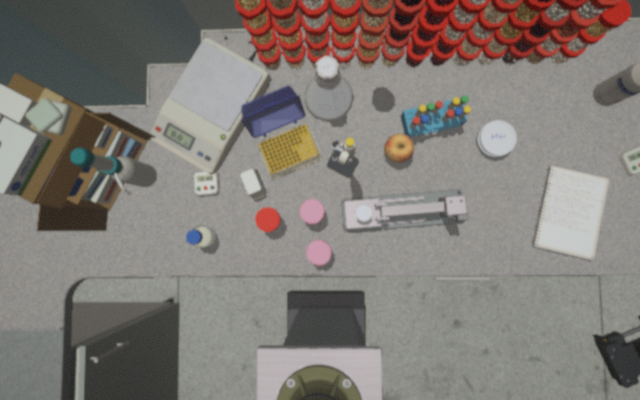

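The scene view shows the red-lidded seed cup at about (293,235) and the shuttle at about (355,188). In the top view the red lid is at (267,220), the white pedestal at (363,213) and the coupler at (455,205). Pink look-alikes are at (312,212) and (319,253).

```bash
cat > h.py <<'E'
import numpy as np, cv2
from scipy.spatial.transform import Rotation as R
from bench import telemetry, viewer
def cloud(d):
    z=d["z_map"].astype(float); K=d["K"]; v,u=np.mgrid[0:400,0:640]
    p=np.stack([(u-K[0,2])/K[0,0]*z,-(v-K[1,2])/K[1,1]*z,-z],-1)
    w=p@R.from_rotvec(d["attitude"]).as_matrix().T+np.array(d["xyz"]); w[z==0]=np.nan
    return w
def crop(d,x0,y0,x1,y1,f,name):
    cv2.imwrite(f"pics/{name}.png",cv2.resize(d["pixels"][y0:y1,x0:x1,::-1],None,fx=f,fy=f,interpolation=cv2.INTER_CUBIC))
def tool():
    s=telemetry.get_state(); return s,R.from_rotvec(s["tool_rot"]).as_matrix()
E
python3 - <<'E'
from h import *
np.set_printoptions(precision=4,suppress=True)
s,T=tool(); print(T)
d=viewer.get_image("top"); w=cloud(d)
e=viewer.get_image("scene"); we=cloud(e)
crop(d,330,170,480,245,5,"sh_top"); crop(e,310,130,400,230,6,"sh_scene"); 
# table height check
print("table",np.nanmedian(w[150:260:,500:530,2]),np.nanmedian(w[240:265,340:450,2]))
hsv=cv2.cvtColor(d["pixels"],cv2.COLOR_RGB2HSV)
red=((hsv[...,0]<5)|(hsv[...,0]>175))&(hsv[...,1]>180)
m=np.zeros_like(red); m[200:240,250:285]=1; m&=red
p=w[m]; print(m.sum()); zt=np.nanpercentile(p[:,2],90);q=p[p[:,2]>zt-.006]; print("lid",zt,np.nanmean(q,0),np.nanmin(q,0),np.nanmax(q,0))
c,r=cv2.minEnclosingCircle((q[:,:2]*1000).astype(np.float32)); print(c,r)
def reg(x0,y0,x1,y1,zl,zh):
    a=w[y0:y1,x0:x1].reshape(-1,3); a=a[(a[:,2]>zl)&(a[:,2]<zh)]; return a
a=reg(350,195,380,232,.072,.09); print("ped",len(a),np.median(a,0),cv2.minEnclosingCircle((a[:,:2]*1000).astype(np.float32)))
a=reg(335,185,475,240,.006,.018); print("plate",cv2.minAreaRect((a[:,:2]*1000).astype(np.float32)))
a=reg(435,185,475,225,.074,.09); print("coup",len(a),a.mean(0),cv2.minAreaRect((a[:,:2]*1000).astype(np.float32)))
a=reg(435,185,475,240,.105,.135); print("tab",len(a),a.mean(0),cv2.minAreaRect((a[:,:2]*1000).astype(np.float32)) if len(a) else 0)
for n,(x,y) in dict(pinkA=(312,212),pinkB=(319,253),timer=(205,184),trough=(251,182),apple=(399,148),bottle=(200,238)).items(): print(n,w[y,x])
E
```

```text
[[-0.0007  0.9219  0.3874]
 [ 0.0015  0.3874 -0.9219]
 [-1.     -0.0001 -0.0017]]
table -0.0009358630358304865 -0.0011481398657374742
24
lid 0.07303239117975888 [0.4774 0.1202 0.0714] [0.4591 0.0999 0.0692] [0.4956 0.1394 0.0742]
(477.409912109375, 119.65758514404297) 22.72637367248535
ped 237 [ 0.4927 -0.116   0.0788] ((495.9283142089844, -126.48270416259766), 32.246524810791016)
plate ((499.9151916503906, -218.9319610595703), (85.97616577148438, 308.5029602050781), 4.1480393409729)
coup 456 [ 0.507  -0.3256  0.0799] ((502.5583801269531, -320.9812927246094), (52.972171783447266, 73.14189910888672), 4.208653450012207)
tab 86 [ 0.4779 -0.3334  0.1223] ((478.0053405761719, -335.2294921875), (14.61773681640625, 24.799528121948242), 5.7902607917785645)
pinkA [0.4947 0.0098 0.0672]
pinkB [ 0.3955 -0.0067  0.0742]
timer [0.5736 0.2927 0.0134]
trough [0.5717 0.1621 0.058 ]
apple [ 0.6512 -0.2065  0.0583]
bottle [0.4343 0.2754 0.0986]
```

```bash
true
```

```text
(no output)
```

View images.

View pics/sh_top.png

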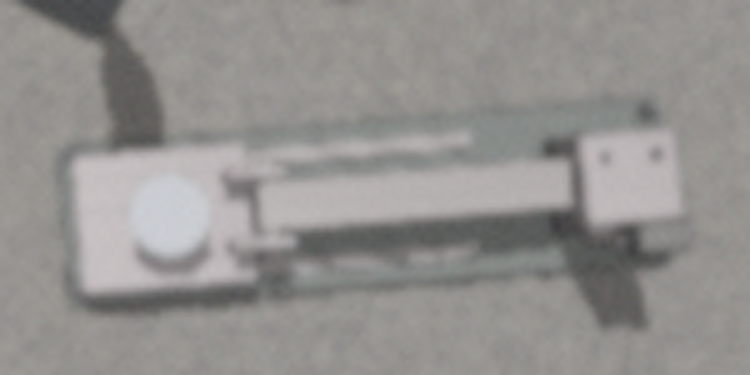

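View pics/sh_scene.png

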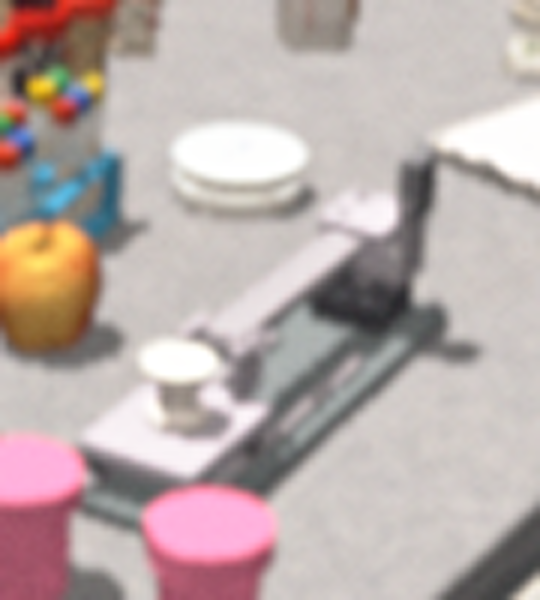

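```bash
python3 - <<'E'
from h import *
np.set_printoptions(precision=4,suppress=True)
d=viewer.get_image("top"); w=cloud(d)
crop(d,230,180,350,270,6,"cup_top")
def reg(x0,y0,x1,y1,zl,zh):
    a=w[y0:y1,x0:x1].reshape(-1,3); return a[(a[:,2]>zl)&(a[:,2]<zh)]
from scipy.optimize import least_squares
def rep(n,a): print(n,len(a),a.mean(0),a.min(0),a.max(0),cv2.minEnclosingCircle((a[:,:2]*1000).astype(np.float32)))
rep("cup",reg(250,203,284,238,.062,.08))
rep("pinkA",reg(295,195,330,229,.055,.085))
rep("pinkB",reg(300,236,338,272,.055,.085))
rep("ped",reg(352,202,374,224,.072,.09))
a=reg(335,185,475,240,.006,.018); c=cv2.boxPoints(cv2.minAreaRect((a[:,:2]*1000).astype(np.float32)));print(c)
E
```

```text
cup 485 [0.4795 0.1191 0.0709] [0.4494 0.0901 0.0621] [0.5081 0.1497 0.0755] ((479.37078857421875, 119.97648620605469), 30.39548683166504)
pinkA 490 [0.4977 0.01   0.0707] [ 0.468  -0.0197  0.0553] [0.5265 0.039  0.0769] ((498.0776672363281, 10.567158699035645), 30.55074119567871)
pinkB 493 [ 0.3987 -0.0055  0.0708] [ 0.3687 -0.0354  0.0551] [0.4287 0.0234 0.0771] ((398.738037109375, -5.2214508056640625), 30.507511138916016)
ped 212 [ 0.4919 -0.1146  0.0788] [ 0.4736 -0.133   0.0724] [ 0.512  -0.0966  0.0841] ((492.2603454589844, -114.75621795654297), 19.764991760253906)
[[ 445.9699  -68.0007]
 [ 468.0444 -375.7533]
 [ 553.7321 -369.6071]
 [ 531.6576  -61.8545]]
```

```bash
python3 -m creep '[{"fingers":1,"y":0.3,"z":-0.2,"twist":-0.5},{"fingers":1,"y":1,"z":-0.7,"twist":-1.5},{"fingers":1,"y":1.8,"z":-1.2,"twist":-2.8},{"fingers":1,"y":2.6,"z":-1.75,"twist":-4.2},{"fingers":1,"y":3.4,"z":-2.3,"twist":-5.6},{"fingers":1,"y":4.2,"z":-2.85,"twist":-7},{"fingers":1,"y":5,"z":-3.4,"twist":-8.4},{"fingers":1,"y":5.8,"z":-3.9,"twist":-9.8},{"fingers":1,"y":6.6,"z":-4.45,"twist":-11.2},{"fingers":1,"y":7.4,"z":-5,"twist":-12.5},{"fingers":1,"y":8.1,"z":-5.5,"twist":-13.6},{"fingers":1,"y":8.5,"z":-5.75,"twist":-14.1},{"fingers":1,"y":8.66,"z":-5.85,"twist":-14.25},{"fingers":1,"y":8.66,"z":-5.85,"twist":-14.25}]' 20
python3 - <<'E'
from h import *
np.set_printoptions(precision=4,suppress=True)
s,T=tool();print(s["position"],s["joint_positions"]);print(T)
e=viewer.get_image("scene");crop(e,250,190,370,290,6,"cup_scene")
def t(p):print(T.T@(np.array(p)-s["position"])/.04)
t([.4792,.1195,.2]);
E
```

```text
[ 0.2517 -0.5991  0.2221] [ 1.1871  0.3214 -0.0701  1.451   0.0226  1.3708 -0.0569]
[[-0.0004  0.9219  0.3874]
 [ 0.0007  0.3874 -0.9219]
 [-1.     -0.0001 -0.0008]]
[  0.5621  12.2037 -14.3576]$[0]: bad value
```

View pics/cup_scene.png

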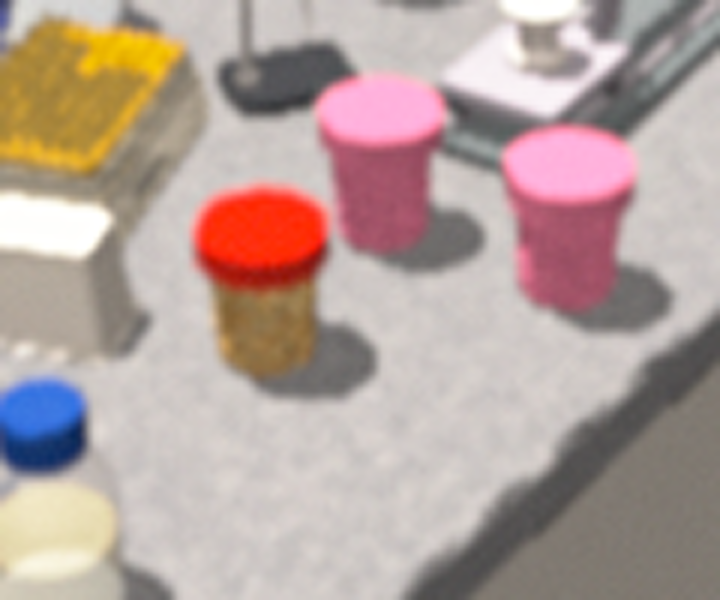

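The crop shows the red lid at (262,235) over a nearly cylindrical body, with clear space around it. The move was refused, probably because each row needs all five keys.

```bash
python3 -m creep '[{"fingers":1,"x":0,"y":0.3,"z":-0.2,"twist":-0.5},{"fingers":1,"x":0,"y":1,"z":-0.7,"twist":-1.5},{"fingers":1,"x":0,"y":1.8,"z":-1.2,"twist":-2.8},{"fingers":1,"x":0,"y":2.6,"z":-1.75,"twist":-4.2},{"fingers":1,"x":0,"y":3.4,"z":-2.3,"twist":-5.6},{"fingers":1,"x":0,"y":4.2,"z":-2.85,"twist":-7},{"fingers":1,"x":0,"y":5,"z":-3.4,"twist":-8.4},{"fingers":1,"x":0,"y":5.8,"z":-3.9,"twist":-9.8},{"fingers":1,"x":0,"y":6.6,"z":-4.45,"twist":-11.2},{"fingers":1,"x":0,"y":7.4,"z":-5,"twist":-12.5},{"fingers":1,"x":0,"y":8.1,"z":-5.5,"twist":-13.6},{"fingers":1,"x":0,"y":8.5,"z":-5.75,"twist":-14.1},{"fingers":1,"x":0,"y":8.66,"z":-5.85,"twist":-14.25},{"fingers":1,"x":0,"y":8.66,"z":-5.85,"twist":-14.25}]' 20
python3 - <<'E'
from h import *
np.set_printoptions(precision=4,suppress=True)
s,T=tool();print(s["position"],s["joint_positions"]);print(T)
def t(p):print(T.T@(np.array(p)-s["position"])/.04)
t([.4792,.1195,.2]);
E
```

```text
time: 1.47
position: [0.4812, -0.2479, 0.2226]
tool_rot: [-0.058, 1.57, 0.057]
ft_force: [-0.2, -0.3, 0.0]
grip_width: 0.999
[ 0.4812 -0.2479  0.2226] [ 0.8521  0.1149 -0.4574  1.7087  0.0525  1.3298  0.4581]
[[ 0.0001 -0.0733  0.9973]
 [-0.0004  0.9973  0.0733]
 [-1.     -0.0004  0.    ]]
[0.5628 9.1649 0.6232]
```

```bash
python3 -m creep '[{"fingers":1,"x":0,"y":0.3,"z":0,"twist":0},{"fingers":1,"x":0.1,"y":1,"z":0.1,"twist":0},{"fingers":1,"x":0.2,"y":1.9,"z":0.1,"twist":0},{"fingers":1,"x":0.3,"y":2.8,"z":0.2,"twist":0},{"fingers":1,"x":0.4,"y":3.7,"z":0.25,"twist":0},{"fingers":1,"x":0.5,"y":4.6,"z":0.3,"twist":0},{"fingers":1,"x":0.5,"y":5.5,"z":0.4,"twist":0},{"fingers":1,"x":0.5,"y":6.4,"z":0.45,"twist":0},{"fingers":1,"x":0.5,"y":7.3,"z":0.5,"twist":0},{"fingers":1,"x":0.5,"y":8.1,"z":0.55,"twist":0},{"fingers":1,"x":0.5,"y":8.7,"z":0.6,"twist":0},{"fingers":1,"x":0.5,"y":9.05,"z":0.62,"twist":0},{"fingers":1,"x":0.5,"y":9.16,"z":0.62,"twist":0},{"fingers":1,"x":0.5,"y":9.16,"z":0.62,"twist":0}]' 20
python3 - <<'E'
from h import *
np.set_printoptions(precision=4,suppress=True)
s,T=tool();print(s["position"],s["joint_positions"]);print(T)
def t(p):print(T.T@(np.array(p)-s["position"])/.04)
t([.4792,.1195,.02]);
d=viewer.get_image("top");crop(d,210,160,350,270,5,"above_cup")
e=viewer.get_image("scene");crop(e,230,130,370,290,3,"above_cup2")
E
```

```text
time: 2.63
position: [0.4792, 0.1172, 0.2024]
tool_rot: [-0.055, 1.571, 0.054]
ft_force: [-0.3, -1.1, 0.3]
grip_width: 1.003
[0.4792 0.1172 0.2024] [ 0.4989  0.0364 -0.8006  1.8334  0.0277  1.2836 -0.24  ]
[[-0.0004 -0.0692  0.9976]
 [-0.0006  0.9976  0.0692]
 [-1.     -0.0006 -0.0005]]
[4.5593 0.0614 0.005 ]
```

View pics/above_cup2.png

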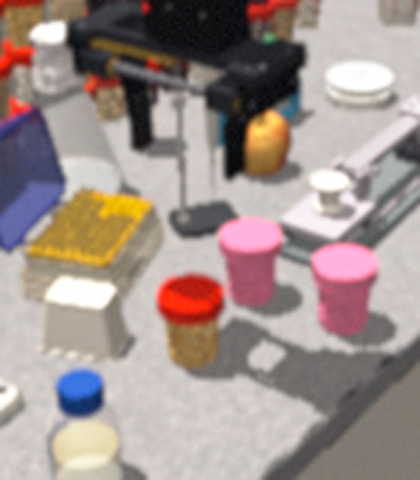

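```bash
python3 -m creep '[{"fingers":1,"x":0.3,"y":0,"z":0,"twist":0},{"fingers":1,"x":0.9,"y":0,"z":0,"twist":0},{"fingers":1,"x":1.6,"y":0,"z":0,"twist":0},{"fingers":1,"x":2.2,"y":0,"z":0,"twist":0},{"fingers":1,"x":2.8,"y":0,"z":0,"twist":0},{"fingers":1,"x":3.4,"y":0,"z":0,"twist":0},{"fingers":1,"x":3.8,"y":0,"z":0,"twist":0},{"fingers":1,"x":4,"y":0,"z":0,"twist":0},{"fingers":1,"x":4,"y":0,"z":0,"twist":0},{"fingers":1,"x":4,"y":0,"z":0,"twist":0}]' 20
python3 - <<'E'
from h import *
np.set_printoptions(precision=4,suppress=True)
s,T=tool();print(s["position"]);
def t(p):print(T.T@(np.array(p)-s["position"])/.04)
t([.4792,.1195,.042]);
E
```

```text
time: 3.57
position: [0.4794, 0.1172, 0.0424]
tool_rot: [-0.054, 1.571, 0.054]
ft_force: [0.3, 0.2, -0.7]
grip_width: 0.999
[0.4794 0.1172 0.0424]
[ 0.009   0.0573 -0.0007]
```

```bash
python3 -m creep '[{"fingers":1,"x":0,"y":0.06,"z":0,"twist":0},{"fingers":0.8,"x":0,"y":0.06,"z":0,"twist":0},{"fingers":0.6,"x":0,"y":0.06,"z":0,"twist":0},{"fingers":0.5,"x":0,"y":0.06,"z":0,"twist":0},{"fingers":0.5,"x":0,"y":0.06,"z":0,"twist":0},{"fingers":0.5,"x":0,"y":0.06,"z":0,"twist":0},{"fingers":0.5,"x":0,"y":0.06,"z":0,"twist":0}]' 20
python3 - <<'E'
from h import *
d=viewer.get_image("scene");crop(d,230,130,370,290,3,"grip")
E
```

```text
time: 4.15
position: [0.4793, 0.1203, 0.0428]
tool_rot: [-0.056, 1.57, 0.055]
ft_force: [-0.4, -0.5, 1.9]
grip_width: 0.691
```

View pics/grip.png

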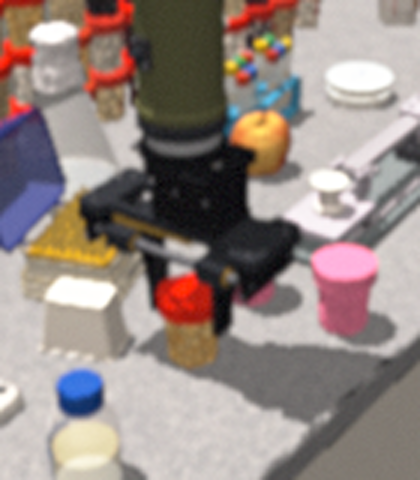

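```bash
python3 -m creep '[{"fingers":0.5,"x":-0.1,"y":0,"z":0,"twist":0},{"fingers":0.5,"x":-0.4,"y":0,"z":0,"twist":0},{"fingers":0.5,"x":-0.9,"y":0,"z":0,"twist":0},{"fingers":0.5,"x":-1.5,"y":0,"z":0,"twist":0},{"fingers":0.5,"x":-2.1,"y":0,"z":0,"twist":0},{"fingers":0.5,"x":-2.7,"y":0,"z":0,"twist":0},{"fingers":0.5,"x":-3.2,"y":0,"z":0,"twist":0},{"fingers":0.5,"x":-3.4,"y":0,"z":0,"twist":0},{"fingers":0.5,"x":-3.5,"y":0,"z":0,"twist":0},{"fingers":0.5,"x":-3.5,"y":0,"z":0,"twist":0}]' 20
python3 - <<'E'
from h import *
np.set_printoptions(precision=4,suppress=True)
s,T=tool();print(s["position"]);
def t(p):print(T.T@(np.array(p)-s["position"])/.04)
t([.4922,-.1147,.182]);
E
```

```text
time: 5.03
position: [0.4794, 0.1203, 0.1831]
tool_rot: [-0.056, 1.569, 0.055]
ft_force: [-0.2, -0.9, -1.3]
grip_width: 0.694
[0.4794 0.1203 0.1831]
[ 0.029  -5.8817 -0.0954]
```

```bash
python3 -m creep '[{"fingers":0.5,"x":0,"y":-0.1,"z":0,"twist":0},{"fingers":0.5,"x":0,"y":-0.35,"z":0,"twist":0},{"fingers":0.5,"x":0,"y":-0.75,"z":0,"twist":0},{"fingers":0.5,"x":0,"y":-1.25,"z":0,"twist":0},{"fingers":0.5,"x":0,"y":-1.8,"z":0,"twist":0},{"fingers":0.5,"x":0,"y":-2.35,"z":-0.05,"twist":0},{"fingers":0.5,"x":0,"y":-2.9,"z":-0.05,"twist":0},{"fingers":0.5,"x":0,"y":-3.45,"z":-0.05,"twist":0},{"fingers":0.5,"x":0,"y":-4,"z":-0.07,"twist":0},{"fingers":0.5,"x":0,"y":-4.55,"z":-0.09,"twist":0},{"fingers":0.5,"x":0,"y":-5.05,"z":-0.09,"twist":0},{"fingers":0.5,"x":0,"y":-5.45,"z":-0.09,"twist":0},{"fingers":0.5,"x":0,"y":-5.72,"z":-0.09,"twist":0},{"fingers":0.5,"x":0,"y":-5.86,"z":-0.09,"twist":0},{"fingers":0.5,"x":0,"y":-5.88,"z":-0.09,"twist":0},{"fingers":0.5,"x":0,"y":-5.88,"z":-0.09,"twist":0},{"fingers":0.5,"x":0,"y":-5.88,"z":-0.09,"twist":0}]' 20
python3 - <<'E'
from h import *
np.set_printoptions(precision=4,suppress=True)
s,T=tool();print(s["position"]);print(T)
def t(p):print(T.T@(np.array(p)-s["position"])/.04)
t([.4922,-.1147,.1225]);
d=viewer.get_image("scene");crop(d,270,80,410,240,4,"over_seat")
w=cloud(d)
hsv=cv2.cvtColor(d["pixels"],cv2.COLOR_RGB2HSV)
m=((hsv[...,0]<5)|(hsv[...,0]>175))&(hsv[...,1]>180)
m[:100]=0; m[220:]=0; m[:,:320]=0; m[:,380:]=0
p=w[m]; p=p[(p[:,0]<.6)&(p[:,2]>.1)]; print(len(p),np.median(p,0),p.min(0),p.max(0))
E
```

```text
time: 6.45
position: [0.4922, -0.1133, 0.1824]
tool_rot: [-0.056, 1.57, 0.057]
ft_force: [-0.2, 1.0, -1.0]
grip_width: 0.694
[ 0.4922 -0.1133  0.1824]
[[-0.0003 -0.0723  0.9974]
 [ 0.0006  0.9974  0.0723]
 [-1.      0.0006 -0.0002]]
[ 1.4975 -0.0357 -0.0026]
181 [ 0.4864 -0.0977  0.2093] [ 0.4576 -0.1344  0.1982] [ 0.5237 -0.0729  0.3463]
```

View pics/over_seat.png

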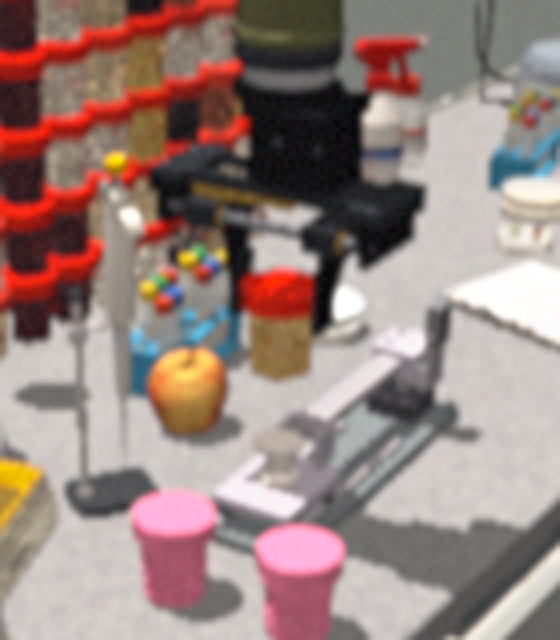

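```bash
python3 -m creep '[{"fingers":0.5,"x":0.15,"y":-0.02,"z":0,"twist":0},{"fingers":0.5,"x":0.4,"y":-0.03,"z":0,"twist":0},{"fingers":0.5,"x":0.7,"y":-0.03,"z":0,"twist":0},{"fingers":0.5,"x":1,"y":-0.03,"z":0,"twist":0},{"fingers":0.5,"x":1.2,"y":-0.03,"z":0,"twist":0},{"fingers":0.5,"x":1.32,"y":-0.03,"z":0,"twist":0},{"fingers":0.5,"x":1.4,"y":-0.03,"z":0,"twist":0},{"fingers":0.5,"x":1.44,"y":-0.03,"z":0,"twist":0},{"fingers":0.5,"x":1.44,"y":-0.03,"z":0,"twist":0},{"fingers":0.5,"x":1.44,"y":-0.03,"z":0,"twist":0}]' 20
python3 - <<'E'
from h import *
np.set_printoptions(precision=4,suppress=True)
s,T=tool();print(s["position"])
d=viewer.get_image("scene");crop(d,310,130,390,210,7,"on_seat")
E
```

```text
time: 7.33
position: [0.4926, -0.1159, 0.1253]
tool_rot: [-0.056, 1.569, 0.055]
ft_force: [-0.0, 0.2, 0.2]
grip_width: 0.688
[ 0.4926 -0.1159  0.1253]
```

View pics/on_seat.png

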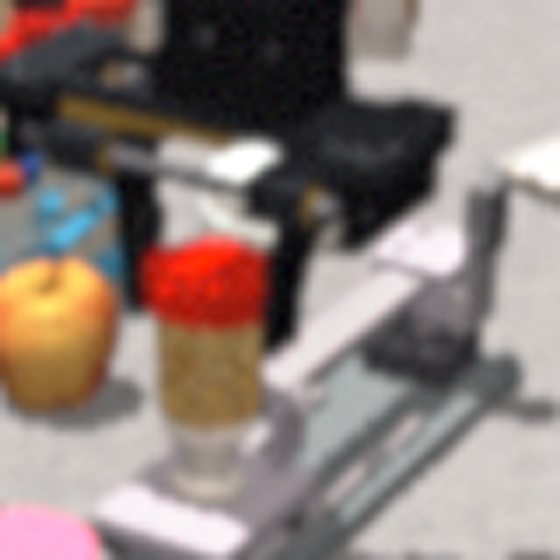

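```bash
python3 -m creep '[{"fingers":0.5,"x":0,"y":0.04,"z":0,"twist":0},{"fingers":0.5,"x":0.02,"y":0.04,"z":0,"twist":0},{"fingers":0.5,"x":0.04,"y":0.04,"z":0,"twist":0},{"fingers":0.5,"x":0.05,"y":0.04,"z":0,"twist":0},{"fingers":0.5,"x":0.06,"y":0.04,"z":0,"twist":0},{"fingers":0.5,"x":0.06,"y":0.04,"z":0,"twist":0},{"fingers":0.5,"x":0.06,"y":0.04,"z":0,"twist":0}]' 20
```

```text
time: 7.97
position: [0.4922, -0.1143, 0.1227]
tool_rot: [-0.056, 1.57, 0.055]
ft_force: [-1.2, 0.0, 1.6]
grip_width: 0.692
```

```bash
python3 -m creep '[{"fingers":0.5,"x":0.01,"y":0,"z":0,"twist":0},{"fingers":0.7,"x":0.01,"y":0,"z":0,"twist":0},{"fingers":0.75,"x":0.01,"y":0,"z":0,"twist":0},{"fingers":0.8,"x":0.01,"y":0,"z":0,"twist":0},{"fingers":0.9,"x":0.01,"y":0,"z":0,"twist":0},{"fingers":1,"x":0.01,"y":0,"z":0,"twist":0},{"fingers":1,"x":0.01,"y":0,"z":0,"twist":0},{"fingers":1,"x":0.01,"y":0,"z":0,"twist":0}]' 20
python3 - <<'E'
from h import *
d=viewer.get_image("scene");crop(d,310,130,390,210,7,"rel")
E
```

```text
time: 8.63
position: [0.4922, -0.1142, 0.122]
tool_rot: [-0.055, 1.57, 0.055]
ft_force: [-0.0, -0.4, -0.4]
grip_width: 0.974
```

View pics/rel.png

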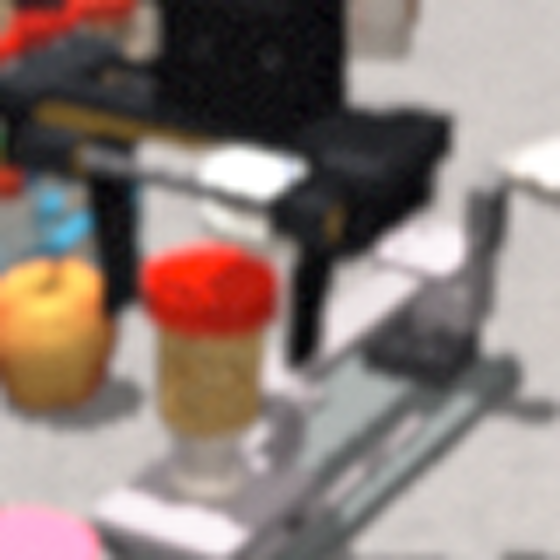

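The cup stands upright on the pedestal, with the lid at (208,288) and the stem centred below it, and the fingers are clear on both sides. Next I go up, then across to the tab.

```bash
python3 -m creep '[{"fingers":1,"x":-0.15,"y":0,"z":0,"twist":0},{"fingers":1,"x":-0.5,"y":0,"z":0,"twist":0},{"fingers":1,"x":-1,"y":0,"z":0,"twist":0},{"fingers":1,"x":-1.6,"y":0,"z":0,"twist":0},{"fingers":1,"x":-2.2,"y":0,"z":0,"twist":0},{"fingers":1,"x":-2.7,"y":0,"z":0,"twist":0},{"fingers":1,"x":-3,"y":0,"z":0,"twist":0},{"fingers":1,"x":-3,"y":0,"z":0,"twist":0}]' 20
python3 - <<'E'
from h import *
np.set_printoptions(precision=4,suppress=True)
s,T=tool();print(s["position"]);print(T)
def t(p):print(T.T@(np.array(p)-s["position"])/.04)
t([.4778,-.3345,.2])
e=viewer.get_image("scene");w=cloud(e)
hsv=cv2.cvtColor(e["pixels"],cv2.COLOR_RGB2HSV)
m=((hsv[...,0]<5)|(hsv[...,0]>175))&(hsv[...,1]>180)
p=w[m]; p=p[(p[:,0]<.55)&(p[:,0]>.4)&(p[:,1]<-.06)&(p[:,1]>-.17)&(p[:,2]>.14)]
print(len(p),cv2.minEnclosingCircle((p[:,:2]*1000).astype(np.float32)),p[:,2].max())
# tab from scene
q=w[130:200,360:400].reshape(-1,3);q=q[(q[:,2]>.09)&(q[:,2]<.14)&(q[:,1]<-.3)&(q[:,1]>-.37)]
print(len(q),q.mean(0),q.min(0),q.max(0))
E
```

```text
time: 9.35
position: [0.4939, -0.1144, 0.2452]
tool_rot: [-0.057, 1.565, 0.054]
ft_force: [0.0, -0.6, -0.1]
grip_width: 0.998
[ 0.4939 -0.1144  0.2452]
[[ 0.005  -0.0705  0.9975]
 [-0.002   0.9975  0.0705]
 [-1.     -0.0024  0.0049]]
[ 1.1394 -5.4571 -0.7939]
194 ((495.68560791015625, -105.60107421875), 60.43387985229492) 0.42200575822045727
66 [ 0.4737 -0.3298  0.1089] [ 0.4681 -0.3474  0.0904] [ 0.4836 -0.3184  0.125 ]
```

```bash
python3 -m creep '[{"fingers":1,"x":0,"y":-0.3,"z":0,"twist":0},{"fingers":1,"x":0,"y":-1,"z":-0.1,"twist":0},{"fingers":0.8,"x":0,"y":-1.8,"z":-0.2,"twist":0},{"fingers":0.6,"x":0,"y":-2.6,"z":-0.35,"twist":0},{"fingers":0.6,"x":0,"y":-3.4,"z":-0.5,"twist":0},{"fingers":0.6,"x":0.2,"y":-4.2,"z":-0.65,"twist":0},{"fingers":0.6,"x":0.4,"y":-4.9,"z":-0.75,"twist":0},{"fingers":0.6,"x":0.7,"y":-5.3,"z":-0.79,"twist":0},{"fingers":0.6,"x":1,"y":-5.47,"z":-0.79,"twist":0},{"fingers":0.6,"x":1.1,"y":-5.48,"z":-0.79,"twist":0},{"fingers":0.6,"x":1.1,"y":-5.48,"z":-0.79,"twist":0},{"fingers":0.6,"x":1.1,"y":-5.48,"z":-0.79,"twist":0}]' 20
python3 - <<'E'
from h import *
np.set_printoptions(precision=4,suppress=True)
s,T=tool();print(s["position"]);print(T)
def t(p):print(T.T@(np.array(p)-s["position"])/.04)
t([.478,-.3355,.096])
e=viewer.get_image("scene");crop(e,310,110,400,210,6,"over_tab")
d=viewer.get_image("top");crop(d,330,170,480,245,5,"over_tab_top"); w=cloud(d)
a=w[195:235,340:385].reshape(-1,3);a=a[(a[:,2]>.14)&(a[:,2]<.165)]
print(len(a),cv2.minEnclosingCircle((a[:,:2]*1000).astype(np.float32)),np.median(a[:,2]))
E
```

```text
time: 10.4
position: [0.4768, -0.3326, 0.1977]
tool_rot: [-0.057, 1.57, 0.059]
ft_force: [0.1, 0.2, -0.2]
grip_width: 0.605
[ 0.4768 -0.3326  0.1977]
[[-0.0004 -0.0737  0.9973]
 [ 0.0015  0.9973  0.0737]
 [-1.      0.0015 -0.0003]]
[ 2.5433 -0.0774  0.0242]
586 ((492.3736877441406, -114.12387084960938), 30.563875198364258) 0.1511457226138912
```

View pics/over_tab.png

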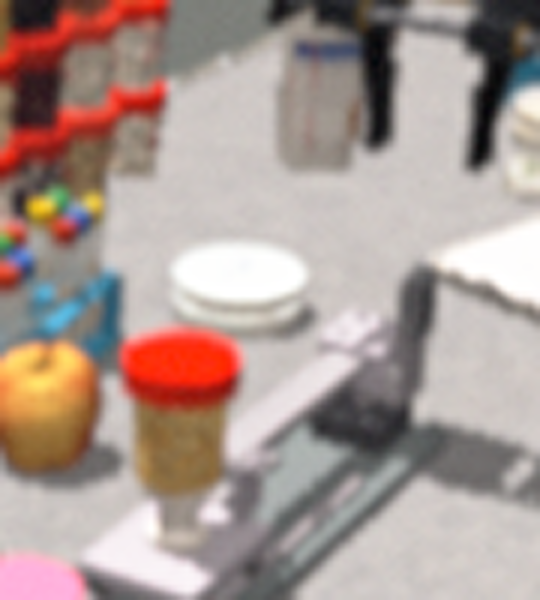

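View pics/over_tab_top.png

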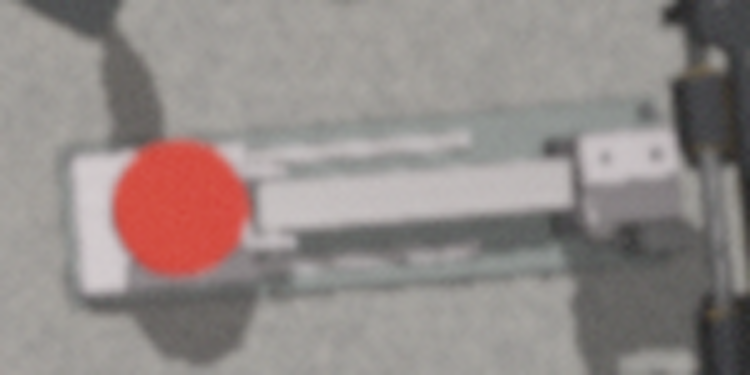

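The cup is standing upright, and its measured centre is within 1 mm of the seat (lid centre at about (181,208) in the top crop). Next I descend over the tab.

```bash
python3 -m creep '[{"fingers":0.6,"x":0.2,"y":-0.05,"z":0.02,"twist":0},{"fingers":0.6,"x":0.6,"y":-0.08,"z":0.02,"twist":0},{"fingers":0.6,"x":1.1,"y":-0.08,"z":0.02,"twist":0},{"fingers":0.6,"x":1.6,"y":-0.08,"z":0.02,"twist":0},{"fingers":0.6,"x":2,"y":-0.08,"z":0.02,"twist":0},{"fingers":0.6,"x":2.3,"y":-0.08,"z":0.02,"twist":0},{"fingers":0.6,"x":2.45,"y":-0.08,"z":0.02,"twist":0},{"fingers":0.6,"x":2.5,"y":-0.08,"z":0.02,"twist":0},{"fingers":0.6,"x":2.5,"y":-0.08,"z":0.02,"twist":0}]' 30
python3 - <<'E'
from h import *
np.set_printoptions(precision=4,suppress=True)
e=viewer.get_image("scene");crop(e,310,110,410,200,6,"at_tab")
E
```

```text
time: 11.25
position: [0.4774, -0.3382, 0.0983]
tool_rot: [-0.056, 1.57, 0.055]
ft_force: [-0.1, -0.0, -0.1]
grip_width: 0.602
```

View pics/at_tab.png

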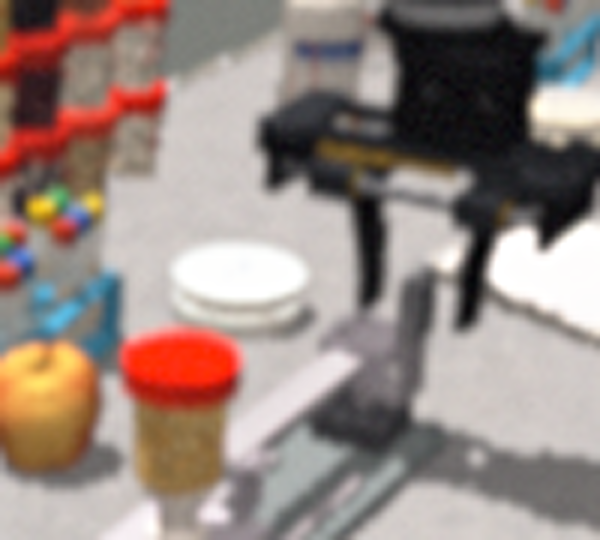

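```bash
python3 -m creep '[{"fingers":0.6,"x":0.06,"y":0.06,"z":0.01,"twist":0},{"fingers":0.4,"x":0.06,"y":0.06,"z":0.01,"twist":0},{"fingers":0.3,"x":0.06,"y":0.06,"z":0.01,"twist":0},{"fingers":0.2,"x":0.06,"y":0.06,"z":0.01,"twist":0},{"fingers":0.1,"x":0.06,"y":0.06,"z":0.01,"twist":0},{"fingers":0.05,"x":0.06,"y":0.06,"z":0.01,"twist":0},{"fingers":0.05,"x":0.06,"y":0.06,"z":0.01,"twist":0},{"fingers":0.05,"x":0.06,"y":0.06,"z":0.01,"twist":0},{"fingers":0.05,"x":0.06,"y":0.06,"z":0.01,"twist":0}]' 35
```

```text
time: 12.05
position: [0.4774, -0.3358, 0.0958]
tool_rot: [-0.056, 1.57, 0.055]
ft_force: [-0.7, 0.2, 0.1]
grip_width: 0.155
```

```bash
python3 -m creep '[{"fingers":0.05,"x":0,"y":0,"z":-0.04,"twist":0},{"fingers":0.05,"x":0,"y":0,"z":-0.09,"twist":0},{"fingers":0.05,"x":0,"y":0,"z":-0.14,"twist":0},{"fingers":0.05,"x":0,"y":0,"z":-0.19,"twist":0},{"fingers":0.05,"x":0,"y":0,"z":-0.24,"twist":0},{"fingers":0.05,"x":0,"y":0,"z":-0.28,"twist":0},{"fingers":0.05,"x":0,"y":0,"z":-0.31,"twist":0},{"fingers":0.05,"x":0,"y":0,"z":-0.31,"twist":0},{"fingers":0.05,"x":0,"y":0,"z":-0.31,"twist":0}]' 35
```

```text
time: 12.8
position: [0.4661, -0.3366, 0.0961]
tool_rot: [-0.056, 1.568, 0.055]
ft_force: [5.4, -0.5, -2.0]
grip_width: 0.157
```

```bash
python3 -m creep '[{"fingers":0.05,"x":-0.06,"y":0.02,"z":-0.02,"twist":0},{"fingers":0.05,"x":-0.12,"y":0.04,"z":-0.02,"twist":0},{"fingers":0.05,"x":-0.25,"y":0.08,"z":-0.02,"twist":0},{"fingers":0.05,"x":-0.37,"y":0.12,"z":-0.02,"twist":0},{"fingers":0.05,"x":-0.5,"y":0.17,"z":-0.02,"twist":0},{"fingers":0.05,"x":-0.5,"y":0.17,"z":-0.02,"twist":0}]' 35
python3 - <<'E'
from h import *
e=viewer.get_image("scene");crop(e,310,110,410,200,6,"lift1")
E
```

```text
time: 13.3
position: [0.4653, -0.3303, 0.1169]
tool_rot: [-0.058, 1.567, 0.054]
ft_force: [5.8, -2.0, -2.9]
grip_width: 0.159
```

View pics/lift1.png

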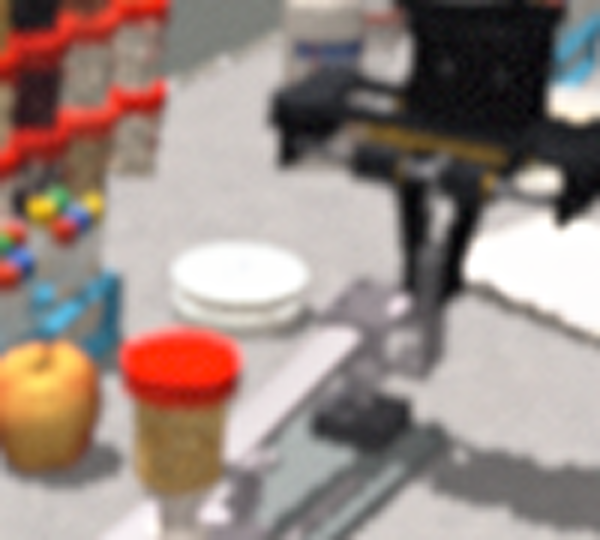

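The tongue is rising: the coupler, at (370,305), has separated from the block at (360,415). The cup still stands, so I continue along the arc.

```bash
python3 -m creep '[{"fingers":0.05,"x":-0.12,"y":0.05,"z":0,"twist":0},{"fingers":0.05,"x":-0.24,"y":0.11,"z":0,"twist":0},{"fingers":0.05,"x":-0.36,"y":0.17,"z":0,"twist":0},{"fingers":0.05,"x":-0.48,"y":0.23,"z":0,"twist":0},{"fingers":0.05,"x":-0.59,"y":0.3,"z":0,"twist":0},{"fingers":0.05,"x":-0.7,"y":0.37,"z":0,"twist":0},{"fingers":0.05,"x":-0.81,"y":0.44,"z":0,"twist":0},{"fingers":0.05,"x":-0.92,"y":0.52,"z":0,"twist":0},{"fingers":0.05,"x":-0.92,"y":0.52,"z":0,"twist":0},{"fingers":0.05,"x":-0.92,"y":0.52,"z":0,"twist":0}]' 35
python3 - <<'E'
from h import *
e=viewer.get_image("scene");crop(e,310,90,410,200,5,"lift2");
d=viewer.get_image("top");crop(d,330,170,480,245,5,"lift2t");w=cloud(d)
s=telemetry.get_state();print(s["position"],s["ft_force"],s["grip_width"])
a=w[195:235,340:385].reshape(-1,3);a=a[(a[:,2]>.14)&(a[:,2]<.165)]
print(len(a),cv2.minEnclosingCircle((a[:,:2]*1000).astype(np.float32)),np.median(a[:,2]))
# tongue slope: points on the bar
q=w[200:220,385:445].reshape(-1,3);q=q[(q[:,2]>.06)&(abs(q[:,0]-.505+.0)<.012)]
print(len(q),np.polyfit(q[:,1],q[:,2],1), q[:,1].min(), q[:,1].max())
E
```

```text
time: 14.18
position: [0.4638, -0.3108, 0.1538]
tool_rot: [-0.059, 1.566, 0.052]
ft_force: [7.2, -3.3, -1.9]
grip_width: 0.16
[ 0.46371849 -0.31096157  0.15365061] [ 7.00470484 -2.99573174 -1.77991414] 0.15751196308876042
587 ((492.4855041503906, -114.0588607788086), 30.48651123046875) 0.15096542967251048
514 [-0.3779833   0.01418017] -0.2949478052430035 -0.16598862995525554
```

View pics/lift2.png

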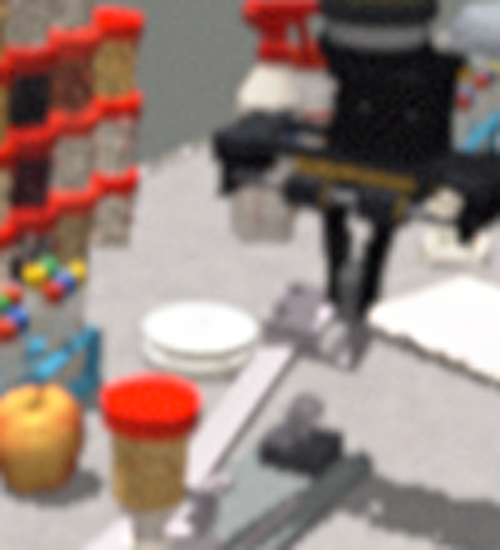

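View pics/lift2t.png

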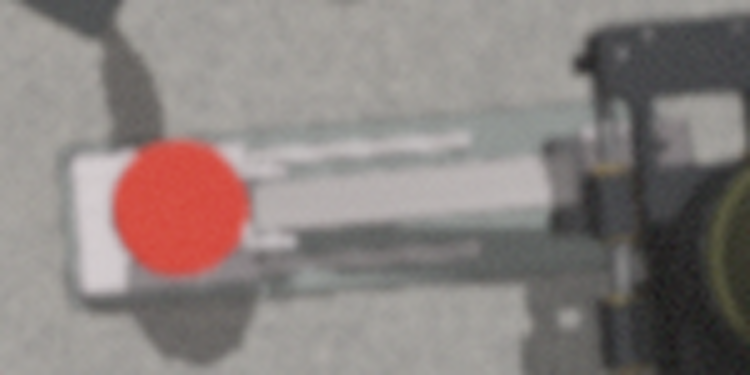

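The tongue slope gives about 0.36 rad, which is about 60 mm of lift. The bare ball is visible at (305,410), the tab is held, and the cup has not moved. I'll hold briefly to check it is steady.

```bash
python3 -m creep '[{"fingers":0.05,"x":0,"y":0,"z":0,"twist":0},{"fingers":0.05,"x":0,"y":0,"z":0,"twist":0},{"fingers":0.05,"x":0,"y":0,"z":0,"twist":0},{"fingers":0.05,"x":0,"y":0,"z":0,"twist":0},{"fingers":0.05,"x":0,"y":0,"z":0,"twist":0},{"fingers":0.05,"x":0,"y":0,"z":0,"twist":0},{"fingers":0.05,"x":0,"y":0,"z":0,"twist":0},{"fingers":0.05,"x":0,"y":0,"z":0,"twist":0}]' 35
python3 - <<'E'
from h import *
d=viewer.get_image("top");w=cloud(d)
q=w[200:220,385:445].reshape(-1,3);q=q[(q[:,2]>.06)&(abs(q[:,0]-.505)<.012)]
print(np.polyfit(q[:,1],q[:,2],1))
a=w[195:235,340:385].reshape(-1,3);a=a[(a[:,2]>.14)&(a[:,2]<.165)]
print(cv2.minEnclosingCircle((a[:,:2]*1000).astype(np.float32)))
for n,(x,y) in dict(pinkA=(312,212),pinkB=(319,253),timer=(205,184),trough=(251,182),apple=(399,148),bottle=(200,238)).items(): print(n,w[y,x].round(4))
from bench import workorder
print(workorder.close_job())
E
```

```text
time: 14.95
position: [0.4637, -0.3109, 0.1536]
tool_rot: [-0.058, 1.566, 0.052]
ft_force: [7.8, -2.8, -1.4]
grip_width: 0.156
[-0.37143947  0.01560337]
((492.450927734375, -114.02253723144531), 30.450889587402344)
pinkA [0.4944 0.0094 0.0745]
pinkB [ 0.3955 -0.0067  0.0737]
timer [0.5736 0.293  0.0127]
trough [0.5721 0.1629 0.0543]
apple [ 0.6514 -0.2066  0.0575]
bottle [0.4342 0.2759 0.0972]
the job is handed in; nothing more can be done
None
```

I stood the red-lidded seed cup on the pedestal, let go of it, and uncoupled the shuttle. I pulled the latch about 12 mm by its tab, lifted the tongue along its arc, and handed the job in at about 15 s with the tongue still held up.

**Last checks before hand-in:**
- **Cup:** it stands upright, with its measured centre within 1 mm of the seat. It did not move during the lift.
- **Tongue:** the measured slope gives about 0.36 rad, roughly 60 mm of lift. It stayed steady over a 0.65 s hold, with the tab still gripped at about 13.6 mm. The side force was about 7 to 8 N, roughly the spring force.
- **Other items:** the pink cups, timer, trough, apple and bottle measured the same as at the start, within camera noise of a few millimetres in height.

No check failed. My first move command was refused for missing keys, and nothing moved. I do not have the official verdict, since handing in reports none.

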